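# Send the blue sample tin down the chute to the blue tray

## Task

On the cupping table, swing the red-knobbed lever of the sample sorter all the way over towards the side where the blue tray stands, then drop the blue sample tin into the hopper on top, so that it slides out into the blue tray. Leave the lever over on that side.

Things in the scene. Friction and masses are not known exactly. Their poses are not given: they have to be found in the camera images.
- sorter: Sample sorter, fixed: hopper on two panels (clear one on its +x side, outer face x = 50), a chute out to +y and to -y. Origin on the table under the hopper's middle, z up, mm. Hopper mouth centred there, 92 (x) by 130 (y) inside, rim z = 253, narrowing in y to 68 at z = 200. Below rocks a flap on a shaft along x at z = 150; a dropped part slides to its low side, out into the tray there.
- flap (a joint): Lever and flap angle q, rad: 0 lever upright, flap level; positive: lever leans to sorter +y and parts go to +y; negative: -y. Stops at +-0.85, starts within 0.15 of 0, stays where left, about 2 N at the knob. Lever: 10 mm rod from the shaft in sorter plane x = 100 mm, red ball knob of 26 mm centred at y = 130 sin q, z = 150 + 130 cos q mm (sorter frame). Can be pushed sideways.
- blue_tin_center (a point): Centre of the blue sealed sample tin: upright cylinder, 36 mm in diameter, 38 mm high, with a thin aluminium band, about 45 g, loose on the table (centre 19 mm up) to the robot's right of the sorter; z axis up. An orange and a green tin of the same size stand near, at least 70 mm away between centres.
- blue_tray: Blue open catch tray, fixed, 110 mm (x) by 115 mm (y) by 45 mm high, 4 mm walls. Origin at the centre of its underside, on the table; axes as the sorter's. It stands 140 mm to the sorter's +y or -y side, under that chute; an orange tray of the same size stands on the other side.
There are look-alikes about, which are no part of the job. There is more than one size of the part that bears blue_tin_center; the job needs the middle-sized.

How it is judged:
By the outcome, as a careful person would: the job done as asked, in the order asked, and still so for the second after the job is handed in, with the robot touching nothing.
It also fails if it takes over 59 s, if anything falls off the work surface, if the arm or the gripper's body presses on something with over 40 N, if the wrist force passes 120 N, or if a joint passes its speed limit or range.

## Robot

A 7-joint arm with a two-finger parallel gripper is mounted at the origin on the work surface. World frame = base frame: x ahead of the robot, y to its left, z up, the work surface at z = 0. Lengths are in m, angles in degrees, forces in N, time in s.
With the tool pointing down it reaches from about 0.35 to 0.9 m from the base axis. Payload 8.1 kg.
Tool frame: the origin (TCP) lies on the centre line of the jaws, within the pads' length; the fingertips stand 14 mm ahead of it and the grasp point (between the pads) lies 5 mm behind it; z points along the fingers, y is the line along which they close (so a half turn about z gives the same grasp; the last joint's range is limited). The gripper opens to 92 mm and grips with 3 to 60 N. Pads are 19 mm wide; open, the fingers measure 130 mm over their backs; the gripper's body (75 mm by 190 mm) begins 47 mm behind the grasp point.
Start: joints at [65.627, 24.895, 1.432, 90.138, -0.665, 64.973, -4.303], TCP at [0.198, -0.593, 0.207] pointing down, gripper open.
Joint ranges: [-149.89, 149.89], [-25.12, 119.58], [-72.63, 75.52], [4.76, 147.25], [-75.54, 255.54], [6.69, 114.76], [-157.13, 157.13]. Speed limits (degrees/s): [127.2, 127.2, 172.46, 172.46, 180, 180, 180].

## Interface

Orientations are given as [roll, pitch, yaw] about the fixed x, y, z axes, in that order (R = Rz(yaw) Ry(pitch) Rx(roll)).
In Python, from station import robot gives the robot as it stands.
- The arm moves only by the tool play_rows, never from a script. Its argument "steps" is a list of rows, each a list of 7 numbers: the closure in counts, from 0 (fully open) to 255 (shut), then the shift along the tool's x, y, z in mm, then the turn, a rotation vector about the tool's x, y, z in degrees. A call has 1 to 12 rows; each row is the pose to reach, as a shift and turn from the pose commanded when the call began, along the tool's axes at that moment; what a row does not reach only later rows make up. A row lasts 1/12 s, in which the tool goes at most 41.7 mm and 7.16 degrees, less where a joint would pass 70% of its speed; a pose out of reach is approached as far as the arm can. A call with a gripper value outside its range is refused whole. The fingers move at their own pace and stop on an object; the grip force is fixed at half the most. Time passes only in rows, so rows that repeat a pose let the fingers close. It gives the time, the measured TCP pose, the force, the opening and the grip force at its end, in the units of the state.
- robot.read_state(): the state, without advancing time (a new reading comes with each control period).
- robot.camera(name): name is "scene" or "side" or "wrist"; returns a dict with "color" (420x560x3 uint8, red, green, blue), "depth" (420x560 float32, m along the optical axis (not along the pixel's ray), 0 where there is no reading), "fx", "fy", "cx", "cy" (pixels), "R" (3x3) and "t" (3): a world point X has camera coordinates R X + t. Camera axes: x right, y down, z forward; pixel columns grow to the right and rows downward; lengths in m; the calibration is good to about 2 mm. A picture is of the moment at which its call begins.
- robot.close_job(): hands the job in; it is judged then, once.
Trained networks look in a picture, given as the dict that the camera call returned (one of the last four; its "shot" number tells which), for a name from the list of things; names that differ only in an ending like _2 or _b are one class to them, and where a whole thing is asked for, a point or a joint stands for the part that bears it (a point fixed in the world has none). Each returns a list of dicts, best first, with "conf" (0 to 1); they miss things now and then, are a little off and sometimes report something else, mostly with a low value. They report only what shows in the picture. A call takes as long as a camera call. They do not tell look-alikes from the thing itself.
- robot.outline_of(picture, thing): "mask" (420x560 bool, what is visible of it) and "bbox" ([centre column, centre row, width, height] in pixels, round what is visible of it).
- robot.spot_point(picture, thing): "xy" ([column, row] in pixels: a listed point, or the origin of a listed thing).
The state is a dict: "time_s": time; "joints": joint angles; "qd": joint speeds; "joint_torque": joint torques, N m; "ee_pos": TCP position; "tool_rot": TCP orientation; "contact_force": force on the tool from outside, world axes, zero at the start; "ft_torque": the same for the moment, N m; "gripper_width": finger opening in m; "gripper_force": force on a finger pad.
Only numpy, scipy, OpenCV 4.12 (cv2) and the standard library are available. Lean on these libraries where they do the work, as an engineer would, in place of code of your own. Each camera call takes 0.05 s, during which the arm holds its last target. There are 200 camera calls.

## Working session

There is one attempt and no reset: what is moved stays moved. The work goes in short steps, Python scripts to look and compute and a tool call to move; the robot and the scene stay as the last step left them, time stands still between calls to the robot, and variables do not carry over. Pictures are saved under pics/ and viewed, at most 10 in all, crops included, and the job is handed in when it is done.

Besides the shell and the picture viewer there is one more tool, called after "Request:" by a JSON object that holds its "name" and its "arguments". play_rows: Moves the arm, as the interface text tells. Its arguments: {"type":"object","properties":{"steps":{"type":"array"}},"required":["steps"]}

```bash
mkdir -p pics; cat > h.py <<'E'
import numpy as np, cv2
from station import robot
def world(p,u,v,d=None,z=None):
    r=np.array([(u-p["cx"])/p["fx"],(v-p["cy"])/p["fy"],1.0])
    R=np.array(p["R"]);t=np.array(p["t"]);c=-R.T@t;w=R.T@r
    if z is not None: return c+w*(z-c[2])/w[2]
    if d is None: d=np.median([x for x in p["depth"][int(v)-1:int(v)+2,int(u)-1:int(u)+2].ravel()])
    return c+w*d
def cloud(p,m):
    v,u=np.nonzero(m&(p["depth"]>0));d=p["depth"][v,u]
    r=np.stack([(u-p["cx"])/p["fx"]*d,(v-p["cy"])/p["fy"]*d,d],1)
    return (r-np.array(p["t"]))@np.array(p["R"])
def save(p,n,box=None,s=1):
    im=p["color"][:,:,::-1]
    if box: im=im[box[1]:box[3],box[0]:box[2]]
    cv2.imwrite("pics/"+n,cv2.resize(im,None,fx=s,fy=s,interpolation=cv2.INTER_CUBIC))
E
python3 - <<'E'
from h import *
for c in ["scene","side"]:
    p=robot.camera(c); save(p,c+"1.png")
    print(c,-np.array(p["R"]).T@p["t"])
    for n in ["sorter","flap","blue_tin_center","blue_tray"]:
        for o in robot.outline_of(p,n)[:5]:
            X=cloud(p,o["mask"]); print(n,round(o["conf"],2),np.round(o["bbox"]),np.round(np.median(X,0),3) if len(X) else None, np.round(np.percentile(X,[2,98],axis=0),3).tolist() if len(X) else "")
        for o in robot.spot_point(p,n)[:4]: print("  pt",n,round(o["conf"],2),np.round(o["xy"],1))
print(robot.read_state())
E
```

```text
scene [ 0.29857991 -0.28302719  1.0741151 ]
sorter 0.82 [243. 137. 111. 150.] [0.539 0.147 0.154] [[0.481, 0.07, 0.002], [0.636, 0.235, 0.261]]
  pt sorter 0.6 [240.8 163.2]
flap 0.95 [254. 113.  86.  98.] [0.553 0.148 0.152] [[0.504, 0.101, 0.101], [0.643, 0.209, 0.29]]Traceback (most recent call last):
  File "<stdin>", line 8, in <module>
ValueError: it knows: blue_tin_center, blue_tray, sorter
```

```bash
python3 - <<'E'
from h import *
for c in ["scene","side"]:
    p=robot.camera(c); save(p,c+"1.png",s=1.4)
    print(c,-np.array(p["R"]).T@p["t"])
    for n in ["sorter","flap","blue_tin_center","blue_tray"]:
        for o in robot.outline_of(p,n)[:6]:
            X=cloud(p,o["mask"]); print(n,round(o["conf"],2),np.round(o["bbox"]),np.round(np.median(X,0),3) if len(X) else None, np.round(np.percentile(X,[2,98],axis=0),3).tolist() if len(X) else "")
        if n!="flap":
          for o in robot.spot_point(p,n)[:6]: print("  pt",n,round(o["conf"],2),np.round(o["xy"],1),np.round(world(p,*o["xy"],z=.019 if "tin" in n else 0),3))
s=robot.read_state();print(s["time_s"],s["ee_pos"],s["tool_rot"])
E
```

```text
scene [ 0.29857991 -0.28302719  1.0741151 ]
sorter 0.96 [243. 136. 112. 152.] [0.539 0.146 0.154] [[0.481, 0.07, 0.003], [0.635, 0.225, 0.26]]
  pt sorter 0.65 [241.1 164.3] [0.531 0.157 0.   ]
flap 0.86 [252. 113.  83. 101.] [0.552 0.149 0.152] [[0.505, 0.102, 0.144], [0.64, 0.207, 0.29]]
blue_tin_center 0.92 [296. 371.  27.  31.] [ 0.356 -0.251  0.053] [[0.334, -0.271, 0.041], [0.379, -0.229, 0.056]]
blue_tin_center 0.71 [201. 116.  55.  52.] [0.509 0.324 0.018] [[0.491, 0.223, -0.001], [0.536, 0.354, 0.188]]
blue_tin_center 0.7 [319. 329.  21.  25.] [ 0.435 -0.215  0.038] [[0.42, -0.231, -0.002], [0.453, -0.198, 0.042]]
blue_tin_center 0.54 [325. 282.  12.  14.] [ 0.502 -0.156  0.025] [[0.492, -0.167, 0.006], [0.514, -0.145, 0.029]]
  pt blue_tin_center 0.87 [316.4 330.7] [ 0.431 -0.217  0.019]
  pt blue_tin_center 0.63 [296.5 369.8] [ 0.357 -0.25   0.019]
  pt blue_tin_center 0.62 [327.4 285.1] [ 0.504 -0.163  0.019]
blue_tray 0.89 [186. 118.  26.  54.] [0.512 0.33  0.018] [[0.493, 0.246, -0.0], [0.535, 0.354, 0.047]]
  pt blue_tray 0.63 [211.6 114.1] [0.553 0.296 0.   ]
side [0.
[... 353 characters left out ...]
2, -0.269, 0.0], [0.386, -0.222, 0.054]]
blue_tin_center 0.57 [318. 220.  10.  12.] [ 0.498 -0.146  0.019] [[0.49, -0.157, 0.003], [0.51, -0.139, 0.027]]
blue_tin_center 0.56 [358. 216.  20.  24.] [ 0.431 -0.2    0.027] [[0.419, -0.227, 0.0], [0.45, -0.192, 0.04]]
  pt blue_tin_center 0.75 [397.1 220.9] [ 0.356 -0.265  0.019]
  pt blue_tin_center 0.69 [354.6 214.1] [ 0.444 -0.22   0.019]
  pt blue_tin_center 0.66 [318.6 217.9] [ 0.497 -0.148  0.019]
blue_tray 0.68 [143. 314.  91.  83.] [0.555 0.3   0.016] [[0.491, 0.242, 0.002], [0.604, 0.358, 0.045]]
  pt blue_tray 0.73 [144.9 318. ] [0.55  0.296 0.   ]
1.0 [ 0.19821644 -0.59274245  0.2065417 ] [1.79998999e+02 2.76228711e-03 1.84904761e+01]
```

View pics/scene1.png

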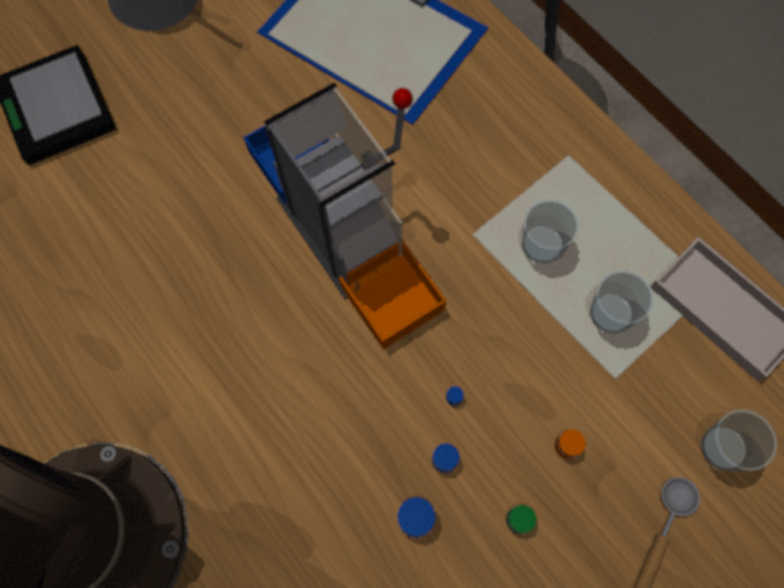

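View pics/side1.png

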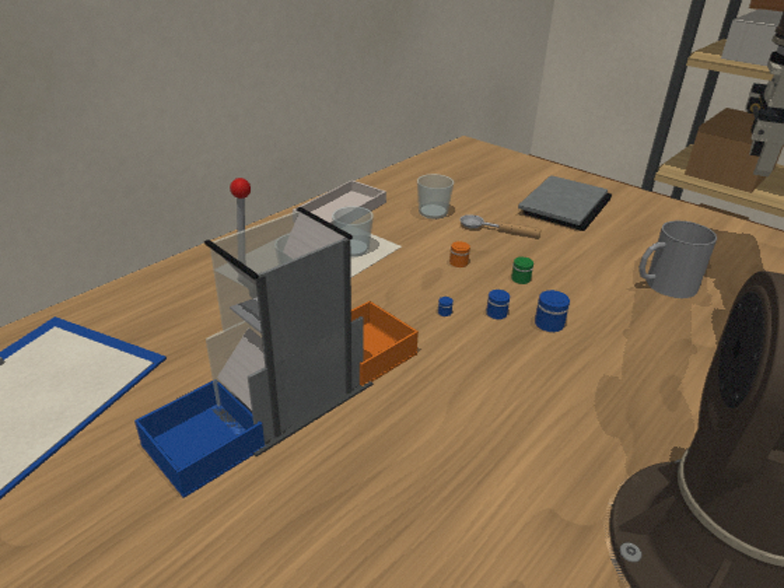

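Three blue tins are candidates (display pixels in the scene picture): small (455,395), middle (446,458) and large (417,517). The middle one is about 36 mm wide with its top at z≈0.04, which fits. The blue tray is at (265,160), on the +y side, and the knob is at (402,98). Next I'll confirm the tin in a crop and fit the sorter pose.

```bash
python3 - <<'E'
from h import *
for c in ["scene","side"]:
    p=robot.camera(c)
    if c=="scene": save(p,"tins.png",(260,250,440,410),4)
    hsv=cv2.cvtColor(p["color"],cv2.COLOR_RGB2HSV); H,S,V=[hsv[:,:,i] for i in range(3)]
    P=cloud(p,p["depth"]>=0) if 0 else None
    def pts(m): return cloud(p,m)
    red=((H<4)|(H>174))&(S>190)&(V>60)
    X=pts(red); X=X[(X[:,2]>.2)]
    print(c,"knob",len(X),np.round(X.mean(0),4),np.round(X.min(0),3),np.round(X.max(0),3))
    # sphere fit r=13
    from scipy.optimize import least_squares
    f=least_squares(lambda q:np.linalg.norm(X-q,axis=1)-.013,X.mean(0)+[0,0,-.01],loss="soft_l1",f_scale=.002);print(" fit",np.round(f.x,4))
    for n,m in [("blue",(H>105)&(H<125)&(S>150)),("orange",(H>5)&(H<18)&(S>210))]:
        X=pts(m); X=X[(X[:,2]>.041)&(X[:,2]<.049)&(X[:,0]>.44)&(X[:,0]<.68)&(X[:,1]>-.1)&(X[:,1]<.4)]
        if len(X)>10: print(n,len(X),cv2.minAreaRect((X[:,:2]*1000).astype(np.float32)))
    X=pts(p["depth"]>0); X=X[(X[:,2]>.247)&(X[:,2]<.26)&(X[:,0]>.45)&(X[:,0]<.605)&(X[:,1]>.04)&(X[:,1]<.28)]
    print("rim",len(X),cv2.minAreaRect((X[:,:2]*1000).astype(np.float32)))
    tm=(H>105)&(H<125)&(S>150); X=pts(tm); X=X[(X[:,2]>.036)&(X[:,2]<.042)&(np.hypot(X[:,0]-.435,X[:,1]+.215)<.03)]
    if len(X): print("tin",len(X),cv2.minEnclosingCircle((X[:,:2]*1000).astype(np.float32)),np.median(X,0))
E
```

```text
scene knob 129 [0.6343 0.1301 0.2881] [0.626 0.121 0.28 ] [0.646 0.141 0.294]
 fit [0.6378 0.1342 0.2793]
blue 111 ((501.0413818359375, 301.3617858886719), (116.10026550292969, 32.3370246887207), 69.81299591064453)
orange 391 ((527.237060546875, 15.374687194824219), (115.1301040649414, 110.04961395263672), 85.0650405883789)
rim 949 ((538.3580932617188, 156.16021728515625), (143.3310089111328, 106.50040435791016), 85.1004638671875)
tin 221 ((436.5353698730469, -214.4180450439453), 16.812549591064453) [ 0.43681662 -0.21493886  0.03873385]
side knob 133 [0.6291 0.1405 0.2835] [0.622 0.127 0.271] [0.642 0.151 0.292]
 fit [0.6366 0.136  0.2793]
blue 572 ((548.8753051757812, 297.4739074707031), (115.61024475097656, 112.57403564453125), 84.992919921875)
orange 52 ((525.141357421875, 18.307125091552734), (111.02289581298828, 109.94203186035156), 85.341796875)
rim 816 ((535.7960205078125, 158.04043579101562), (141.69467163085938, 107.28684997558594), 85.43373107910156)
tin 88 ((435.2281188964844, -210.36752319335938), 17.708261489868164) [ 0.43571482 -0.2091976   0.03772045]
```

View pics/tins.png

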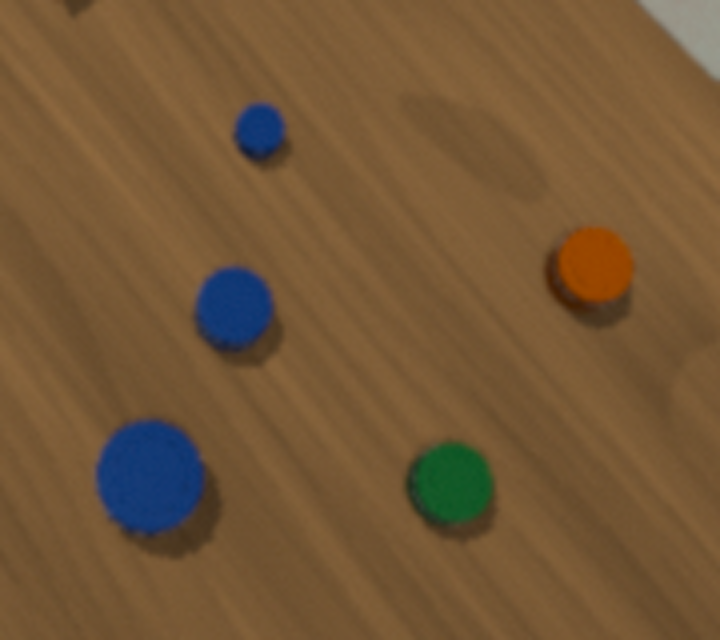

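The crop shows the middle blue tin at (234,306), the same size as the green (450,483) and orange (594,265) tins. The large one at (150,477) and the small one at (260,130) are look-alikes.

Sorter pose: centre (537,157), yaw about -4.8°. The lever has to go to +y. I'll close the gripper and travel to the -y side of the knob.

Request:
{"name": "play_rows", "arguments": {"steps": [[255,0,0,-60,0,0,0],[255,0,0,-93,0,0,0],[255,30,-24,-93,0,0,7],[255,62,-50,-93,0,0,14],[255,94,-75,-93,0,0,21],[255,126,-100,-93,0,0,23.3],[255,158,-126,-93,0,0,23.3],[255,190,-152,-93,0,0,23.3],[255,222,-178,-93,0,0,23.3],[255,254,-203,-93,0,0,23.3],[255,286,-229,-93,0,0,23.3],[255,318,-254,-93,0,0,23.3]]}}

```text
time_s: 2.1
ee_pos: [0.4199, -0.2491, 0.2999]
tool_rot: [180.0, -0.0, -4.8]
contact_force: [0.9, -1.5, 0.0]
gripper_width: 0.0164
gripper_force: 0.0
```

```bash
cat >> h.py <<'E'
from scipy.spatial.transform import Rotation as Ro
def to(x,y,z,yaw=-4.8):
    s=robot.read_state();R=Ro.from_euler("xyz",s["tool_rot"],degrees=True);D=Ro.from_euler("xyz",[180,0,yaw],degrees=True)
    print(round(s["time_s"],2),np.round(s["ee_pos"],4),np.round(s["tool_rot"],1),"F",np.round(s["contact_force"],1),"w",s["gripper_width"])
    print("shift",np.round(R.inv().apply(np.array([x,y,z])-np.array(s["ee_pos"])*1000),1),"turn",np.round((R.inv()*D).as_rotvec(degrees=True),1))
E
python3 -c "
from h import *
to(632,79,300)"
```

```text
2.1 [ 0.4199 -0.2491  0.2999] [180.   -0.   -4.8] F [ 0.9 -1.5  0. ] w 0.016371123477844047
shift [ 1.838e+02 -3.447e+02 -1.000e-01] turn [ 0. -0. -0.]
```

Request:
{"name": "play_rows", "arguments": {"steps": [[255,18,-34,0,0,0,0],[255,37,-69,0,0,0,0],[255,55,-103,0,0,0,0],[255,74,-138,0,0,0,0],[255,92,-172,0,0,0,0],[255,110,-207,0,0,0,0],[255,129,-241,0,0,0,0],[255,147,-276,0,0,0,0],[255,165,-310,0,0,0,0],[255,184,-340,0,0,0,0],[255,184,-345,0,0,0,0],[255,184,-345,20,0,0,0]]}}

```text
time_s: 3.1
ee_pos: [0.6338, 0.082, 0.2822]
tool_rot: [-179.8, -0.3, -4.5]
contact_force: [0.4, -0.6, 0.6]
gripper_width: 0.0006
gripper_force: 0.0
```

```bash
python3 -c "
from h import *
to(632,79,264)
p=robot.camera('side');save(p,'lev1.png',(100,60,340,260),3)"
```

```text
3.1 [0.6338 0.082  0.2822] [-179.8   -0.3   -4.5] F [ 0.4 -0.6  0.6] w 0.0006242301513842551
shift [-1.7  3.2 18.2] turn [-0.2 -0.3  0.3]
```

View pics/lev1.png

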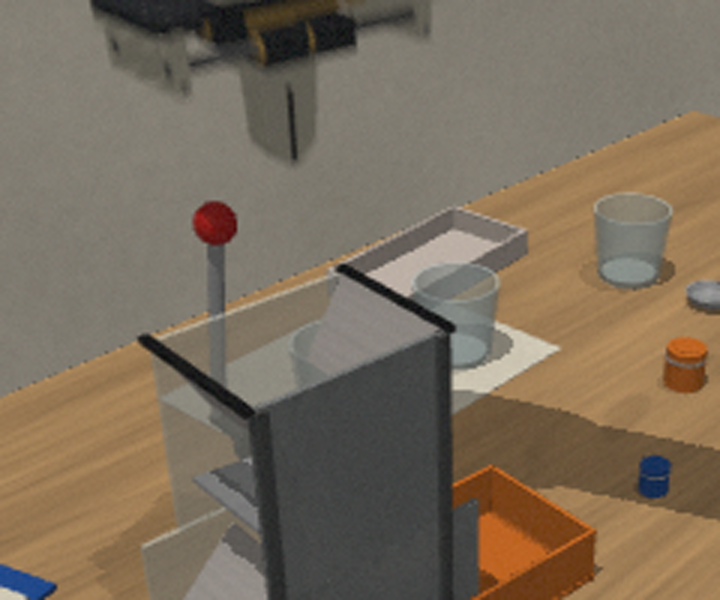

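Knob at crop (215,222), fingertip at (295,160). I'll check that the projection matches.

```bash
python3 -c "
from h import *
p=robot.camera('side')
for X in [(.634,.082,.268),(.637,.135,.279)]:
    c=np.array(p['R'])@X+p['t'];u=c[0]/c[2]*p['fx']+p['cx'];v=c[1]/c[2]*p['fy']+p['cy'];print((u-100)*3,(v-60)*3)
"
```

```text
288.6466176445093 214.0521728278442
214.81274289788183 221.53644678737862
```

```bash
python3 -c "
from h import *
to(632,79,264)
p=robot.camera('side')
X=cloud(p,p['depth']>0)
X=X[(X[:,2]>.2)&(X[:,0]>.58)&(X[:,0]<.72)&(X[:,1]<.115)&(X[:,1]>0)]
for z in np.arange(.2,.42,.02):
    Y=X[(X[:,2]>z)&(X[:,2]<z+.02)]
    print(round(z,2),len(Y),np.round([Y.min(0)[:2],Y.max(0)[:2]],3).tolist() if len(Y) else '')
"
```

```text
3.2 [0.6303 0.0776 0.2767] [179.9   0.3  -4.7] F [-0.6 -0.6  0.4] w 0.0004775671119192003
shift [ 1.6 -1.6 12.7] turn [0.1 0.3 0.1]
0.2 8 [[0.58, 0.109], [0.582, 0.115]]
0.22 35 [[0.58, 0.099], [0.583, 0.115]]
0.24 39 [[0.58, 0.082], [0.585, 0.115]]
0.26 0 
0.28 14 [[0.619, 0.074], [0.64, 0.085]]
0.3 186 [[0.616, 0.061], [0.642, 0.097]]
0.32 252 [[0.616, 0.061], [0.642, 0.099]]
0.34 238 [[0.615, 0.059], [0.645, 0.11]]
0.36 529 [[0.586, 0.0], [0.667, 0.115]]
0.38 731 [[0.586, 0.0], [0.647, 0.114]]
0.4 625 [[0.585, 0.0], [0.66, 0.115]]
```

Request:
{"name": "play_rows", "arguments": {"steps": [[255,0,0,0,0,0,0],[255,0,0,0,0,0,0],[255,0,0,0,0,0,0]]}}

```text
time_s: 3.5
ee_pos: [0.6319, 0.0768, 0.2806]
tool_rot: [-180.0, -0.1, -4.9]
contact_force: [0.2, 0.8, 0.4]
gripper_width: 0.0003
gripper_force: 0.0
```

```bash
python3 -c "
from h import *
to(632,79,264)
for c in ['side','scene']:
    p=robot.camera(c)
    X=cloud(p,p['depth']>0)
    X=X[(X[:,2]>.26)&(X[:,2]<.35)&(X[:,0]>.6)&(X[:,0]<.67)&(X[:,1]<.115)&(X[:,1]>.04)]
    print(c,len(X)); 
    if len(X):
        print(np.round(X[np.argsort(X[:,2])[:6]],3))
        Y=X[X[:,2]<.33];print(Y.min(0),Y.max(0))
p=robot.camera('side');save(p,'lev2.png',(100,30,300,180),4)
"
```

```text
3.5 [0.6319 0.0768 0.2806] [-1.8e+02 -1.0e-01 -4.9e+00] F [0.2 0.8 0.4] w 0.00026293617818351104
shift [-0.1 -2.2 16.6] turn [-0.  -0.1 -0.1]
side 541
[[0.633 0.08  0.3  ]
 [0.621 0.078 0.301]
 [0.637 0.082 0.301]
 [0.623 0.074 0.301]
 [0.621 0.081 0.302]
 [0.62  0.074 0.302]]
[0.61766271 0.06047563 0.30026507] [0.644      0.09707798 0.32998215]
scene 66
[[0.623 0.079 0.3  ]
 [0.622 0.072 0.301]
 [0.623 0.077 0.302]
 [0.622 0.07  0.304]
 [0.621 0.08  0.304]
 [0.622 0.079 0.305]]
[0.61952606 0.05709058 0.29976978] [0.63844658 0.07971317 0.32865135]
```

View pics/lev2.png

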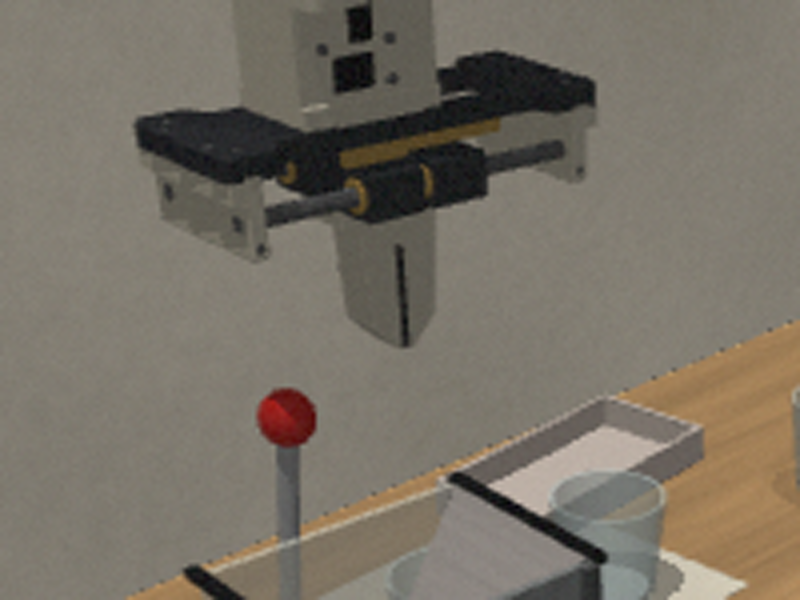

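The tip really sits about 33 mm higher than the state implies: both cameras put it at z≈0.300, while ee_pos minus 14 mm gives 0.267. x and y agree. I'll use tip z = state z + 19 mm and recheck it by camera. Now I'll go down and push.

Request:
{"name": "play_rows", "arguments": {"steps": [[255,0,0,25,0,0,0],[255,0,0,50,0,0,0],[255,0,0,50,0,0,0],[255,0,-15,50,0,0,0],[255,0,-30,50,0,0,0],[255,0,-45,52,0,0,0],[255,0,-60,56,0,0,0],[255,0,-75,61,0,0,0],[255,0,-90,66,0,0,0],[255,0,-102,71,0,0,0],[255,0,-112,75,0,0,0],[255,0,-112,78,0,0,0]]}}

```text
time_s: 4.65
ee_pos: [0.6402, 0.1924, 0.2005]
tool_rot: [-179.9, 0.1, -4.6]
contact_force: [-0.3, -1.3, -0.5]
gripper_width: 0.0005
gripper_force: 0.3
```

```bash
cat >> h.py <<'E'
S=np.array([537.2,157.2]);c,s_=np.cos(np.radians(-4.8)),np.sin(np.radians(-4.8))
def loc(X): d=np.asarray(X)[...,:2]*1000-S; return np.stack([d[...,0]*c+d[...,1]*s_,-d[...,0]*s_+d[...,1]*c],-1)
def knob():
    from scipy.optimize import least_squares
    for n in ["scene","side"]:
        p=robot.camera(n);hsv=cv2.cvtColor(p["color"],cv2.COLOR_RGB2HSV); H,S_,V=[hsv[:,:,i] for i in range(3)]
        X=cloud(p,((H<4)|(H>174))&(S_>190)&(V>60));X=X[X[:,2]>.2]
        if len(X)<15: print(n,"hidden",len(X)); continue
        f=least_squares(lambda q:np.linalg.norm(X-q,axis=1)-.013,X.mean(0)+[0,0,-.01],loss="soft_l1",f_scale=.002).x
        l=loc(f);print(n,len(X),"knob loc",np.round(l,1),"z",round(f[2]*1000,1),"q",round(np.arctan2(l[1],f[2]*1000-150),3))
    return p
E
python3 -c "
from h import *
to(642,198,202)
print(loc(robot.read_state()['ee_pos']))
p=knob()
"
```

```text
4.65 [0.6402 0.1924 0.2005] [-1.799e+02  1.000e-01 -4.600e+00] F [-0.3 -1.3 -0.5] w 0.00046102067491811475
shift [ 1.4 -5.7 -1.4] turn [-0.1  0.1  0.2]
[99.68441164 43.69826228]
scene hidden 0
side 126 knob loc [100.7  81.8] z 251.6 q 0.678
```

Request:
{"name": "play_rows", "arguments": {"steps": [[255,0,-5,0,0,0,0],[255,0,-8,0,0,0,0],[255,0,-11,0,0,0,0],[255,0,-12,0,0,0,0],[255,0,-12,0,0,0,0]]}}

```text
time_s: 5.17
ee_pos: [0.6421, 0.2012, 0.2018]
tool_rot: [-180.0, -0.0, -4.8]
contact_force: [0.8, 1.1, -0.1]
gripper_width: 0.0003
gripper_force: 0.2
```

```bash
python3 -c "
from h import *
to(642,198,202)
print(loc(robot.read_state()['ee_pos']))
p=knob()
"
```

```text
5.17 [0.6421 0.2012 0.2018] [-180.    -0.    -4.8] F [ 0.8  1.1 -0.1] w 0.00033186722261083245
shift [ 0.2  3.2 -0.2] turn [-0. -0. -0.]
[100.84069904  52.57964746]
scene hidden 0
side 134 knob loc [100.9  87.4] z 247.0 q 0.733
```

Request:
{"name": "play_rows", "arguments": {"steps": [[255,0,-4,2,0,0,0],[255,0,-8,4,0,0,0],[255,0,-11,6,0,0,0],[255,0,-12,6,0,0,0],[255,0,-12,6,0,0,0]]}}

```text
time_s: 5.68
ee_pos: [0.6429, 0.2122, 0.1953]
tool_rot: [179.9, 0.0, -4.8]
contact_force: [-0.9, -3.5, 1.8]
gripper_width: 0.0008
gripper_force: 2.0
```

```bash
python3 -c "
from h import *
to(642,198,202)
print(loc(robot.read_state()['ee_pos']))
p=knob()
"
```

```text
5.68 [0.6429 0.2122 0.1953] [179.9   0.   -4.8] F [-0.9 -3.5  1.8] w 0.0008286416649654325
shift [ 0.3 14.3 -6.7] turn [ 0.1  0.  -0. ]
[100.70856772  63.69124679]
scene hidden 0
side 131 knob loc [100.9  98.1] z 235.8 q 0.852
```

Request:
{"name": "play_rows", "arguments": {"steps": [[255,0,-2,0,0,0,0],[255,0,-3,0,0,0,0],[255,0,-3,0,0,0,0]]}}

```text
time_s: 6.03
ee_pos: [0.6431, 0.2128, 0.1954]
tool_rot: [179.8, 0.0, -4.9]
contact_force: [-3.2, -10.3, 5.3]
gripper_width: 0.0002
gripper_force: 5.5
```

Request:
{"name": "play_rows", "arguments": {"steps": [[255,0,15,0,0,0,0],[255,0,40,0,0,0,0],[200,0,60,-35,0,0,0],[150,0,60,-75,0,0,0],[100,0,60,-110,0,0,0],[80,0,60,-110,0,0,0],[80,0,60,-110,0,0,0]]}}

```text
time_s: 6.62
ee_pos: [0.6392, 0.1569, 0.3082]
tool_rot: [-179.8, -0.3, -4.8]
contact_force: [-1.0, 0.4, -1.4]
gripper_width: 0.0294
gripper_force: 0.0
```

```bash
python3 -c "
from h import *
to(436,-213,100)
p=knob()
"
```

```text
6.62 [0.6392 0.1569 0.3082] [-179.8   -0.3   -4.8] F [-1.   0.4 -1.4] w 0.02943973632177662
shift [-172.6  386.3  206.2] turn [-0.2 -0.3  0. ]
scene 106 knob loc [102.2  96.4] z 235.3 q 0.846
side 151 knob loc [100.8  98.4] z 235.7 q 0.854
```

The lever is at its stop (10 N push-back, q≈0.85). Next, above the tin.

Request:
{"name": "play_rows", "arguments": {"steps": [[0,-16,35,0,0,0,0],[0,-31,70,0,0,0,0],[0,-47,105,0,0,0,0],[0,-63,140,0,0,0,0],[0,-78,175,0,0,0,0],[0,-94,210,10,0,0,0],[0,-110,245,30,0,0,0],[0,-126,280,50,0,0,0],[0,-141,315,70,0,0,0],[0,-157,350,90,0,0,0],[0,-172,386,100,0,0,0],[0,-172,386,130,0,0,0]]}}

```text
time_s: 7.72
ee_pos: [0.431, -0.2211, 0.1756]
tool_rot: [179.8, -0.0, -5.3]
contact_force: [1.4, -0.8, -0.2]
gripper_width: 0.0916
gripper_force: 0.0
```

Request:
{"name": "play_rows", "arguments": {"steps": [[0,0,0,30,0,0,0],[0,0,0,50,0,0,0],[0,0,0,50,0,0,0],[0,0,0,50,0,0,0]]}}

```text
time_s: 8.05
ee_pos: [0.433, -0.2134, 0.1242]
tool_rot: [-179.9, 0.2, -4.8]
contact_force: [0.5, -0.7, 1.1]
gripper_width: 0.0918
gripper_force: 0.0
```

```bash
python3 -c "
from h import *
to(436,-213,100)
p=robot.camera('side');X=cloud(p,p['depth']>0)
m=(abs(X[:,0]-.436)<.03)&(abs(X[:,1]+.213)<.09)&(X[:,2]>.06)&(X[:,2]<.2);X=X[m]
print(np.round(X[np.argsort(X[:,2])[:5]],3)); Y=X[X[:,2]<X[:,2].min()+.04];print(Y.min(0),Y.max(0))
p=robot.camera('wrist');save(p,'w1.png')
for o in robot.spot_point(p,'blue_tin_center')[:4]: print(o['conf'],o['xy'],world(p,*o['xy'],z=.019))
hsv=cv2.cvtColor(p['color'],cv2.COLOR_RGB2HSV);X=cloud(p,(hsv[:,:,0]>105)&(hsv[:,:,0]<125)&(hsv[:,:,1]>150))
X=X[(X[:,2]>.034)&(X[:,2]<.044)&(np.hypot(X[:,0]-.436,X[:,1]+.213)<.04)]
if len(X): print('tin',len(X),cv2.minEnclosingCircle((X[:,:2]*1000).astype(np.float32)),np.median(X,0))
"
```

```text
8.05 [ 0.433  -0.2134  0.1242] [-179.9    0.2   -4.8] F [ 0.5 -0.7  1.1] w 0.09176586462162727
shift [ 3.1 -0.6 24.2] turn [-0.1  0.2  0. ]
[[ 0.428 -0.26   0.144]
 [ 0.432 -0.163  0.144]
 [ 0.426 -0.162  0.144]
 [ 0.437 -0.164  0.144]
 [ 0.442 -0.164  0.144]]
[ 0.41521669 -0.27937076  0.1440157 ] [ 0.44920482 -0.14606301  0.18387397]
0.97 [204.2, 124.4] [ 0.50406045 -0.15724601  0.019     ]
0.9 [278.6, 200.0] [ 0.43704031 -0.21123024  0.019     ]
0.63 [326.2, 285.2] [ 0.35307313 -0.24790333  0.019     ]
tin 1428 ((436.35919189453125, -212.9395294189453), 17.545408248901367) [ 0.43729594 -0.21294082  0.0375063 ]
```

View pics/w1.png

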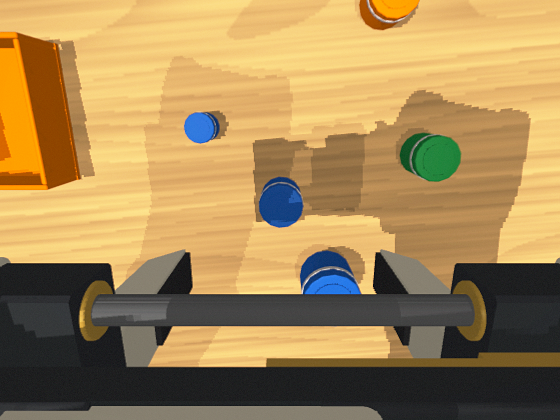

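The middle tin at (280,202) lies between the small one (202,127) and the large one (330,275). Measured position is (436.5,-213), and the tip offset is again +20 mm. Descending.

Request:
{"name": "play_rows", "arguments": {"steps": [[0,3.5,-0.5,30,0,0,0],[0,3.5,-0.5,60,0,0,0],[0,3.5,-0.5,85,0,0,0],[0,3.5,-0.5,100,0,0,0],[0,3.5,-0.5,112,0,0,0],[0,3.5,-0.5,112,0,0,0],[0,3.5,-0.5,112,0,0,0],[0,3.5,-0.5,112,0,0,0]]}}

```text
time_s: 8.87
ee_pos: [0.4391, -0.2142, 0.0148]
tool_rot: [180.0, -0.1, -4.8]
contact_force: [-0.3, -0.1, -0.3]
gripper_width: 0.0917
gripper_force: 0.0
```

```bash
python3 -c "
from h import *
to(436.5,-213,-12)
for n in ['side','scene']:
    p=robot.camera(n);X=cloud(p,p['depth']>0)
    m=(abs(X[:,0]-.436)<.02)&(abs(abs(X[:,1]+.213)-.055)<.015)&(X[:,2]>.01)&(X[:,2]<.2);X=X[m]
    print(n,np.round(X[np.argsort(X[:,2])[:5]],3).tolist())
"
```

```text
8.87 [ 0.4391 -0.2142  0.0148] [ 1.8e+02 -1.0e-01 -4.8e+00] F [-0.3 -0.1 -0.3] w 0.09168632367092719
shift [-2.7 -1.  26.8] turn [ 0.  -0.1  0. ]
side [[0.432, -0.261, 0.034], [0.426, -0.26, 0.034], [0.447, -0.164, 0.035], [0.437, -0.259, 0.035], [0.423, -0.26, 0.036]]
scene [[0.444, -0.263, 0.08], [0.437, -0.262, 0.081], [0.428, -0.262, 0.082], [0.431, -0.261, 0.082], [0.427, -0.268, 0.121]]
```

Request:
{"name": "play_rows", "arguments": {"steps": [[0,-2,0,8,0,0,0],[0,-2,0,16,0,0,0],[0,-2,0,22,0,0,0],[0,-2,0,24,0,0,0],[0,-2,0,24,0,0,0]]}}

```text
time_s: 9.38
ee_pos: [0.4353, -0.2135, -0.0114]
tool_rot: [-180.0, 0.1, -4.8]
contact_force: [1.4, 0.1, 0.5]
gripper_width: 0.0918
gripper_force: 0.0
```

Request:
{"name": "play_rows", "arguments": {"steps": [[255,0,0,0,0,0,0],[255,0,0,0,0,0,0],[255,0,0,0,0,0,0],[255,0,0,0,0,0,0],[255,0,0,0,0,0,0],[255,0,0,0,0,0,0],[255,0,0,0,0,0,0],[255,0,0,0,0,0,0],[255,0,0,0,0,0,0],[255,0,0,0,0,0,0],[255,0,0,0,0,0,0],[255,0,0,0,0,0,0]]}}

```text
time_s: 10.38
ee_pos: [0.4359, -0.2138, -0.0104]
tool_rot: [180.0, -0.0, -4.8]
contact_force: [-0.0, 1.1, 0.5]
gripper_width: 0.0356
gripper_force: 30.0
```

Request:
{"name": "play_rows", "arguments": {"steps": [[255,0,0,-30,0,0,0],[255,0,0,-70,0,0,0],[255,0,0,-110,0,0,0],[255,0,0,-150,0,0,0],[255,0,0,-190,0,0,0],[255,0,0,-230,0,0,0],[255,0,0,-270,0,0,0],[255,0,0,-305,0,0,0],[255,0,0,-305,0,0,0]]}}

```text
time_s: 11.13
ee_pos: [0.4389, -0.2147, 0.3017]
tool_rot: [179.8, -0.6, -4.8]
contact_force: [0.9, -0.4, -0.3]
gripper_width: 0.0353
gripper_force: 30.0
```

Request:
{"name": "play_rows", "arguments": {"steps": [[255,7,-38,0,0,0,0],[255,14,-75,0,0,0,0],[255,21,-113,0,0,0,0],[255,28,-151,0,0,0,0],[255,35,-189,0,0,0,0],[255,42,-226,0,0,0,0],[255,49,-264,0,0,0,0],[255,56,-302,0,0,0,0],[255,63,-339,0,0,0,0],[255,68,-365,0,0,0,0],[255,70,-378,0,0,0,0],[255,70,-378,0,0,0,0]]}}

```text
time_s: 12.13
ee_pos: [0.537, 0.1606, 0.2939]
tool_rot: [-179.9, 0.1, -4.5]
contact_force: [-1.0, -0.4, -0.8]
gripper_width: 0.0353
gripper_force: 30.0
```

Request:
{"name": "play_rows", "arguments": {"steps": [[255,0,0,0,0,0,0],[255,0,0,0,0,0,0],[255,0,0,0,0,0,0],[255,0,0,0,0,0,0]]}}

```text
time_s: 12.47
ee_pos: [0.5375, 0.1554, 0.2947]
tool_rot: [180.0, -0.0, -4.9]
contact_force: [0.5, 0.6, -0.9]
gripper_width: 0.0356
gripper_force: 30.0
```

```bash
python3 -c "
from h import *
to(537,157,255)
print(loc(robot.read_state()['ee_pos']))
for n in ['side','scene']:
    p=robot.camera(n)
    if n=='side': save(p,'hop.png',(100,40,300,190),4)
    hsv=cv2.cvtColor(p['color'],cv2.COLOR_RGB2HSV);X=cloud(p,(hsv[:,:,0]>105)&(hsv[:,:,0]<125)&(hsv[:,:,1]>150));X=X[(X[:,2]>.2)&(X[:,2]<.36)&(abs(X[:,0]-.537)<.05)&(abs(X[:,1]-.157)<.05)]
    if len(X): print(n,len(X),X.min(0),X.max(0))
"
```

```text
12.47 [0.5375 0.1554 0.2947] [180.   -0.   -4.9] F [ 0.5  0.6 -0.9] w 0.03557851878481608
shift [-0.6 -1.6 39.7] turn [ 0.  -0.  -0.1]
[ 0.43429228 -1.80841284]
side 435 [0.51889537 0.13658776 0.30614555] [0.55303232 0.17438374 0.34413616]
scene 11 [0.52254504 0.14330158 0.31081036] [0.52573436 0.14781087 0.31821501]
```

View pics/hop.png

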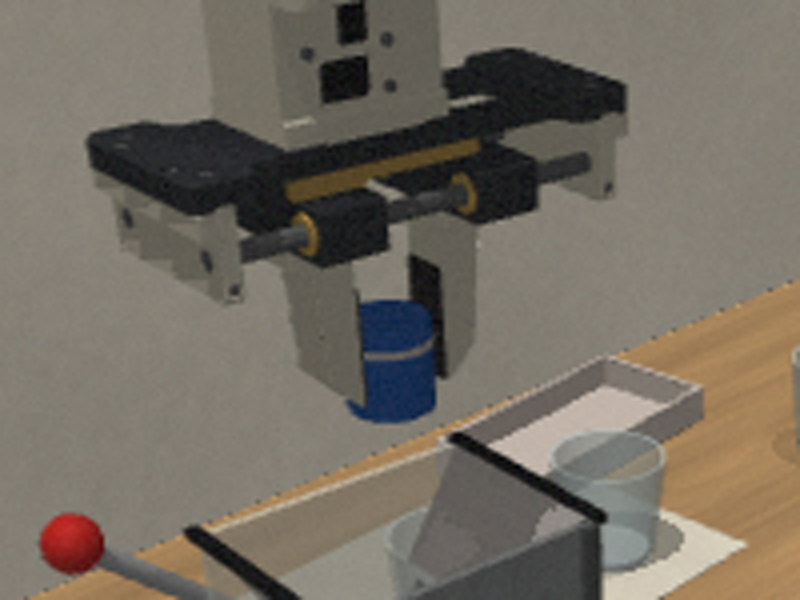

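The tin at (395,360) is held upright over the hopper, with the lever over on the blue side (72,543). I'll lower it and release with a partial opening.

Request:
{"name": "play_rows", "arguments": {"steps": [[255,0,-1.5,25,0,0,0],[255,0,-1.5,50,0,0,0],[255,0,-1.5,66,0,0,0],[255,0,-1.5,66,0,0,0],[255,0,-1.5,66,0,0,0],[255,0,-1.5,66,0,0,0],[100,0,-1.5,66,0,0,0],[100,0,-1.5,66,0,0,0],[100,0,-1.5,66,0,0,0],[100,0,-1.5,66,0,0,0],[100,0,-1.5,66,0,0,0],[100,0,-1.5,66,0,0,0]]}}

```text
time_s: 13.57
ee_pos: [0.5376, 0.1586, 0.2287]
tool_rot: [-180.0, -0.0, -4.8]
contact_force: [-0.8, -0.0, 0.1]
gripper_width: 0.0557
gripper_force: 0.0
```

Request:
{"name": "play_rows", "arguments": {"steps": [[100,0,0,-30,0,0,0],[100,0,0,-70,0,0,0],[100,0,0,-110,0,0,0],[100,0,40,-130,0,0,0],[100,0,80,-130,0,0,0],[100,0,120,-130,0,0,0],[100,0,160,-130,0,0,0],[100,0,200,-130,0,0,0],[100,0,200,-130,0,0,0],[100,0,200,-130,0,0,0],[100,0,200,-130,0,0,0],[100,0,200,-130,0,0,0]]}}

```text
time_s: 14.57
ee_pos: [0.5208, -0.0392, 0.3586]
tool_rot: [-180.0, -0.0, -4.7]
contact_force: [-0.1, 0.4, -0.1]
gripper_width: 0.0557
gripper_force: 0.0
```

```bash
python3 -c "
from h import *
p=knob();save(p,'end.png',s=1.4)
print(robot.outline_of(p,'blue_tin_center').__len__())
for o in robot.spot_point(p,'blue_tin_center'): print(o['conf'],o['xy'],world(p,*o['xy'],z=.025))
"
```

```text
scene hidden 0
side 151 knob loc [100.6  98.2] z 235.8 q 0.852
2
0.76 [392.0, 221.6] [ 0.36000218 -0.2462175   0.025     ]
0.72 [134.8, 311.0] [0.5549587  0.30986235 0.025     ]
0.51 [321.2, 220.1] [ 0.48255531 -0.13812961  0.025     ]
```

View pics/end.png

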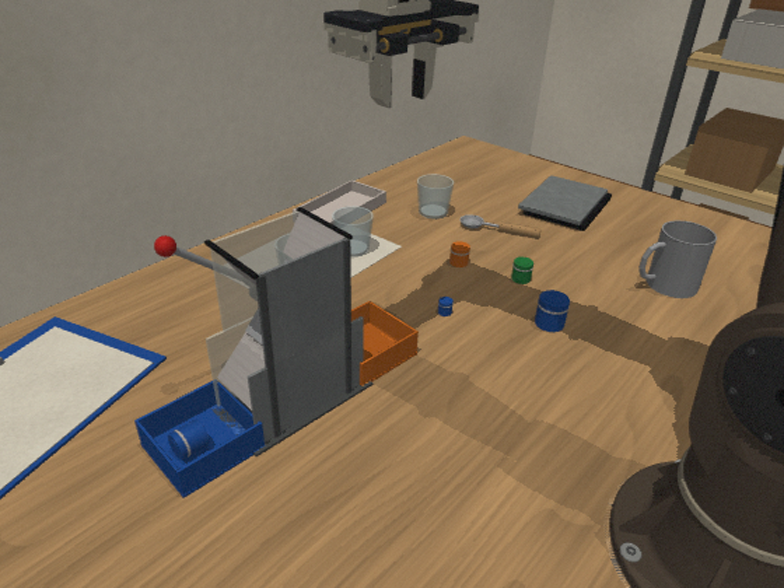

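The tin lies in the blue tray at (188,438), the lever is still over on that side at (165,245), and the arm is clear.

```bash
python3 -c "
from station import robot
print(robot.close_job())"
```

```text
the job is handed in; nothing more can be done
None
```

The job is handed in: the lever is at its stop on the blue-tray side, the middle-sized blue tin went through the hopper into the blue tray, and the arm is clear of everything (about 15 s of the 59 s used).

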